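# Clamp block onto the bent arm of a practice stand

## Robot

A 6-joint arm with a two-finger parallel gripper is mounted at the origin on the work surface. World frame = base frame: x ahead of the robot, y to its left, z up, the work surface at z = 0. Lengths are in mm, angles in rad, forces in N, time in s.
With the tool pointing down it reaches from about 275 to 750 mm from the base axis. Payload 10.2 kg.
Tool frame: the origin (TCP) lies at the very end of the fingers, on their centre line; the grasp point (between the pads) lies 19 mm behind it (ctrl.hold_point_z is the distance from the TCP to the grasp point, in mm); z points along the fingers, y is the direction in which the jaws open and shut (so a half turn about z gives the same grasp; the last joint's range is limited). The gripper opens to 85 mm and grips with 20 to 120 N. Pads are 22 mm wide; open, the fingers measure 114 mm over their backs; the gripper's body (76 mm by 85 mm) begins 54 mm behind the grasp point. The pads swing forward as they close: fully open they stand 13 mm farther back than shut.
Start: joints at [-1.385, 0.313, 1.498, -0, 1.331, -0.223], TCP at [208.68, -481.751, 231.294] pointing down, gripper open.
Joint ranges: [-2.94, 2.94], [-0.97, 2.17], [0.19, 2.56], [-1.23, 4.37], [0.02, 3.11], [-2.88, 2.88]. Speed limits (rad/s): [2.39, 2.39, 3.01, 3.14, 3.14, 3.14].

## Interface

Orientations are given as a unit quaternion [w, x, y, z].
In Python, from rig import readout, cams, workorder, spotter, ctrl gives the robot as it stands.
- The arm moves only by the tool step_arm, never from a script. Its argument "plan" is text: rows parted by semicolons, each of 5 numbers parted by spaces: the shift along the tool's x, y, z in cm, then the turn about the tool's z in degrees, then the opening in per cent of the stroke, from 0 (shut) to 100 (fully open). In form: x y z twist gripper; .... A call has 1 to 10 rows; each row is the pose to reach, as a shift and turn from the pose commanded when the call began, along the tool's axes at that moment; what a row does not reach only later rows make up. A row lasts 1/10 s, in which the tool goes at most 50 mm and 8.59 degrees, less where a joint would pass 70% of its speed; a pose out of reach is approached as far as the arm can. A call with a gripper value outside its range is refused whole. The fingers move at their own pace and stop on an object; "grip_force" is the grip in N (left out, the last holds). Time passes only in rows, so rows that repeat a pose let the fingers close. It gives the time, the measured TCP pose, the force and the opening at its end, in the units of the state.
- readout.sense(): the state, without advancing time (a new reading comes with each control period).
- cams.capture(name): name is "side" or "top"; returns (picture, depth): 384x512x3 uint8, red, green, blue; 384x512 float32, mm along the optical axis (not along the pixel's ray), 0 where there is no reading.
- cams.camera_info(name): a dict with "vfov" (degrees; the focal length in pixels is half the picture's height over the tangent of half this angle, whatever the lens; pixels are square), "cx", "cy" (the principal point, pixels), "k1" (the pictures are not rectified: a ray, as slopes to the right and down, at radius r is drawn at 1 + k1 r^2 times it, then the intrinsics apply), "rvec" (rotation vector, rad) and "tvec" (3), from world to camera coordinates, as OpenCV has them. Camera axes: x right, y down, z forward; pixel columns grow to the right and rows downward; lengths in mm; the calibration is good to about 2 mm. A picture is of the moment at which its call begins. camera_info takes no time and is no camera call.
- workorder.finish_job(): hands the job in, once; it reports no verdict.
Trained networks look in the newest picture that a camera, given by its name, has taken for a name from the list of things; names that differ only in an ending like _2 or _b are one class to them, and where a whole thing is asked for, a point or a joint stands for the part that bears it (a point fixed in the world has none). Each returns a list of dicts, best first, with "conf" (0 to 1); they miss things now and then, are a little off and sometimes report something else, mostly with a low value. They report only what shows in the picture. A call takes as long as a camera call. They do not tell look-alikes from the thing itself.
- spotter.regions_of(camera, target): "pixels" (384x512 bool, what is visible of it) and "extent" ([centre column, centre row, width, height] in pixels, round what is visible of it).
The state is a dict: "time_s": time; "joints": joint angles; "dq": joint speeds; "tau": joint torques, N m; "eef_pos": TCP position; "ee_rot": TCP orientation; "force": force on the tool from outside, world axes, zero at the start; "wrist_torque": the same for the moment, N m; "grip_width": opening from 0.0 (shut) to 1.0 (fully open).
Only numpy, scipy, OpenCV 4.12 (cv2) and the standard library are available. Lean on these libraries where they do the work, as an engineer would, in place of code of your own. Each camera call takes 0.05 s, during which the arm holds its last target. There are 200 camera calls.

## Task

Thread the drilled steel clamp block onto the free end of the bent arm of the practice stand, slide it round the bend and along the arm until it is fully home against the stop ring beside the ball, and leave it hanging there, let go. Never force it: if it binds, ease it, do not wrench it on the arm, and do not push the arm out of its setting. Leave the other things on the table where they are.

Things in the scene. Friction and masses are not known exactly. Their poses are not given: they have to be found in the camera images.
- clamp: loose drilled clamp block, 0.14 to 0.28 kg: steel block 24 mm (x) by 30 mm (y) by 48 mm high with an upright grey grip tab on top, 24 mm (x) by 12 mm (y) by 45 mm high (93 mm in all). Origin: centre of the underside, z up; it stands upright on the table at the start. Grip the tab across its y faces from above, fingertips above the block's top. On the arm it hangs upright by itself.
- hole (a point): centre of the clamp block's hole, midway through it, 34 mm above its underside; axes as the block's. The hole is round, 13 mm in diameter, and goes right through along x; both mouths are chamfered 1.5 mm and both ends are alike.
- stand: fixed stand: grey base plate 120 by 120 by 18 mm, a steel post of 24 mm diameter, on top a black collar and a steel ball that holds the bent arm. Origin: centre of the underside on the table. The arm leaves the ball level, along the stand's -y to within 0.15 rad either way (set by hand, not told). The arm is held by friction only: block and arm should press on each other with under 15 N.
- ball (a point): centre of the steel ball (30 mm diameter) on the post, 130 mm above the table. The arm's axis starts here and lies level at this height. A stop ring of 22 mm diameter is fixed round the arm, its face 26 mm from the ball's centre: the block is home when it touches the ring, its hole centre then 38 mm from the ball's centre.
- tip (a point): free end of the arm, a round steel bar of 10 mm diameter; x points outwards along the outer leg, z up. From here inwards: 15 mm taper (5 to 10 mm), 45 to 75 mm straight, then a level bend of about 60 mm radius that turns left, seen from above going inwards, by 54 to 66 degrees, then a straight to the ball; the bend ends 68 to 92 mm from the ball. Its exact place is not told: feel for it.
- jar: bystander: clear jar 60 mm across, 70 mm high; origin at the centre of its underside
- pad: bystander: skin-coloured practice pad 74 by 104 by 20 mm, lying near the arm; origin at the centre of its underside
- tray: bystander: steel tray 100 by 160 by 40 mm; origin at the centre of its underside
- carton: bystander: white carton 60 by 110 by 60 mm; origin at the centre of its underside
- dish: bystander: metal lid 64 mm across, 14 mm high; origin at the centre of its underside
- forceps: bystander: steel forceps 130 mm long, lying; origin at the centre of the underside
- spool: bystander: white thread spool 36 mm across, 28 mm high; origin at the centre of its underside
Not all that is in view belongs to the job. Of the things that look like the clamp, take the one that is farthest to the robot's left at the start.

How it is judged (in metres and radians):
On the way, in this order (a step that is already met when the one before it is completed fails the run):
1. the block is threaded onto the straight outer leg: hole centre on the leg, 15 to 75 mm inside the free end (x of hole in the frame of tip between -0.075 and -0.015 m and y of hole in the frame of tip between -0.005 and 0.005 m and z of hole in the frame of tip between -0.005 and 0.005 m), for 0.1 s.
2. the block has come round the bend onto the inner leg (hole centre within 65 mm of the ball's centre, at the arm's height) (distance between hole and ball below 0.065 m and height (world z) of hole between 0.122 and 0.138 m), for 0.1 s.
At the end, for the whole second after the job is handed in: the block hangs on the inner leg at rest, let go, upright within 20 degrees, against the stop ring to within about 2.5 mm (hole centre within 40.5 mm of the ball's centre, 122 to 138 mm above the table) (distance between hole and ball below 0.0405 m and height (world z) of hole between 0.122 and 0.138 m and angle between clamp's own z axis and vertical below 0.35 rad and linear speed of clamp below 0.02 m/s); the robot touches nothing.
It fails at once if the block and the stand with its arm press on each other with more than 18 N (contact force between clamp and stand above 18 N).
It fails at once if the arm's free end is pushed more than 8 mm from where it was set (distance of tip from where it was at the start of the episode above 0.008 m).
It fails at once if a bystander is moved by more than 30 mm (distance of any of jar, pad, tray, carton, dish, forceps, spool from where it was at the start of the episode above 0.03 m).
It also fails if it takes over 72 s, if anything falls off the work surface, if the arm or the gripper's body presses on something with over 40 N, if the wrist force passes 120 N, or if a joint passes its speed limit or range.

## Working session

There is one attempt and no reset: what is moved stays moved. The work goes in short steps, Python scripts to look and compute and a tool call to move; the robot and the scene stay as the last step left them, time stands still between calls to the robot, and variables do not carry over. Pictures are saved under pics/ and viewed, about 8 in all and at most 12, crops included, and the job is handed in when it is done.

Besides the shell and the picture viewer there is one more tool, called after "Call:" as name(argument=value, ...) on one line, values as JSON. step_arm: Moves the arm, as the interface text tells. Its arguments: {"type":"object","properties":{"plan":{"type":"string"},"grip_force":{"type":"number"}},"required":["plan"]}

```bash
mkdir -p pics; ls; cat > h.py <<'E'
import numpy as np, cv2
from rig import readout, cams, workorder, spotter, ctrl
def cam(n):
    i=cams.camera_info(n); f=192/np.tan(np.radians(i['vfov'])/2)
    R=cv2.Rodrigues(np.array(i['rvec'],float))[0]; t=np.array(i['tvec'],float)
    return i,f,R,t
def world(n,u,v,d):
    i,f,R,t=cam(n); u=np.asarray(u,float);v=np.asarray(v,float);d=np.asarray(d,float)
    x=(u-i['cx'])/f;y=(v-i['cy'])/f; a,b=x.copy(),y.copy()
    for _ in range(20):
        s=1+i['k1']*(a*a+b*b); a,b=x/s,y/s
    return (np.stack([a*d,b*d,d],-1)-t)@R
def proj(n,P):
    i,f,R,t=cam(n); c=np.atleast_2d(P)@R.T+t; a=c[:,0]/c[:,2];b=c[:,1]/c[:,2]; s=1+i['k1']*(a*a+b*b)
    return np.stack([a*s*f+i['cx'],b*s*f+i['cy']],-1)
def plane(n,u,v,z):
    # ray meets height z
    p0=world(n,u,v,np.zeros_like(np.asarray(u,float)));p1=world(n,u,v,np.ones_like(np.asarray(u,float)))
    d=p1-p0; return p0+d*((z-p0[...,2])/d[...,2])[...,None]
E
python3 - <<'E'
from h import *
for n in ('top','side'):
    p,d=cams.capture(n); cv2.imwrite(f'pics/{n}0.png',cv2.resize(p[:,:,::-1],(800,600)))
    np.savez(f'{n}0.npz',p=p,d=d); print(n,cams.camera_info(n))
    for t in ('clamp','stand','tip'):
        for r in spotter.regions_of(n,t):
            m=r['pixels']; v,u=np.nonzero(m&(d>0)); W=world(n,u,v,d[v,u])
            print(n,t,round(r['conf'],2),np.round(r['extent']),len(u),np.median(W,0).round(0) if len(u) else '',np.percentile(W,[3,97],axis=0).round(0).tolist() if len(u) else '')
print(readout.sense())
print(ctrl.hold_point_z)
E
```

```text
pics
top {'vfov': 42.02998395256073, 'cx': 264.464289782265, 'cy': 187.43071551291126, 'k1': -0.024733498345173986, 'rvec': array([ 2.23193325, -2.18207077,  0.05715573]), 'tvec': array([ -45.27488893,  578.94955742, 1326.17347122])}
top clamp 0.68 [365. 178.  17.  18.] 166 [ 604. -292.   49.] [[591.0, -305.0, 1.0], [623.0, -281.0, 96.0]]
top clamp 0.66 [364. 224.  15.  11.] 146 [ 487. -290.   57.] [[475.0, -301.0, 10.0], [499.0, -280.0, 96.0]]
top clamp 0.65 [333. 230.  17.   7.] 139 [ 473. -207.   52.] [[461.0, -223.0, 1.0], [483.0, -197.0, 96.0]]
top clamp 0.63 [369. 254.  15.  14.] 126 [ 417. -297.   51.] [[404.0, -313.0, 21.0], [427.0, -290.0, 95.0]]
top stand 0.97 [209. 157.  82.  50.] 2250 [654. 161.  18.] [[602.0, 30.0, 12.0], [716.0, 229.0, 140.0]]
top tip 0.52 [244. 176.  10.  19.] 58 [599.  18. 133.] [[584.0, 7.0, 129.0], [621.0, 31.0, 138.0]]
side {'vfov': 51.45837671124681, 'cx': 257.94262119648477, 'cy': 200.98729014456413, 'k1': -0.0954254566856418, 'rvec': array([ 2.27219197, -0.63948548,  0.28622474]), 'tvec': array([-539.89866211,  275.6761051 ,  925.11824504])}
sid
[... 1053 characters left out ...]
e_s': 0.4, 'joints': array([-1.38538320e+00,  3.12982343e-01,  1.49782001e+00, -3.09065602e-06,
        1.33100980e+00, -2.23374804e-01]), 'dq': array([-0.00173276, -0.00070523, -0.00133628, -0.00044181,  0.00026843,
        0.00144131]), 'tau': array([-1.30228309e-03, -4.11817074e+01, -2.59667730e+01, -1.96518154e-04,
        1.22413014e-03, -1.37910003e-06]), 'eef_pos': array([ 208.6788907 , -481.70158994,  231.2068    ]), 'ee_rot': array([-1.09757498e-04,  9.79184093e-01,  2.02974135e-01,  5.82195388e-07]), 'force': array([ 0.27722535, -0.24489978,  0.20196572]), 'wrist_torque': array([ 1.58809997e-05,  1.25812931e-02, -8.66744696e-03]), 'grip_width': 1.003340776387284}
18.700000000000003
```

```bash
python3 - <<'E'
from h import *
a=np.load('top0.npz')['p'];b=np.load('side0.npz')['p']
A=cv2.resize(a[200:280,300:400,::-1],(600,480),interpolation=cv2.INTER_CUBIC)
cv2.imwrite('pics/topcrop.png',A)
E
```

```text
(no output)
```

View pics/top0.png

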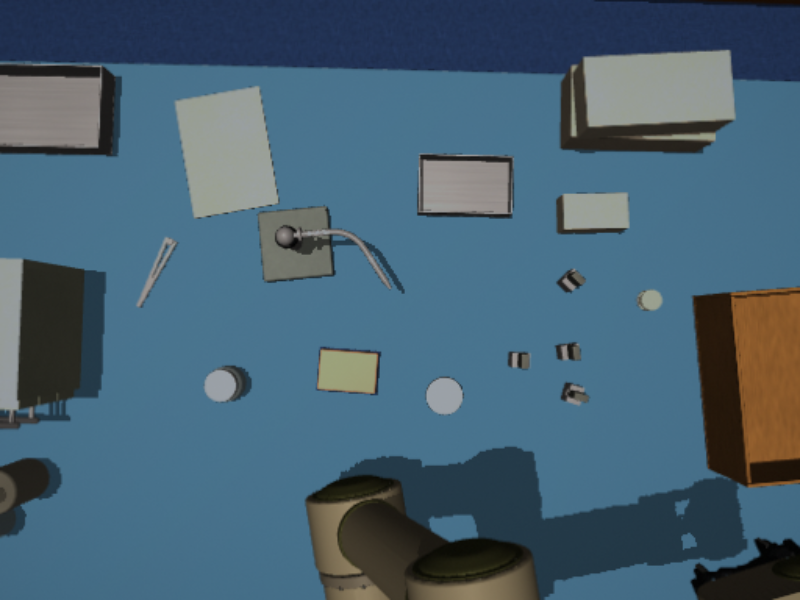

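View pics/side0.png

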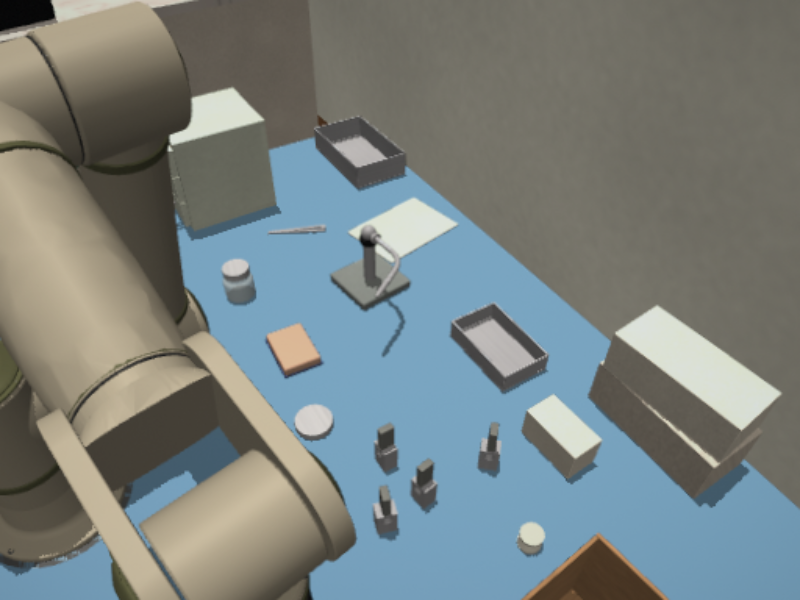

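View pics/topcrop.png

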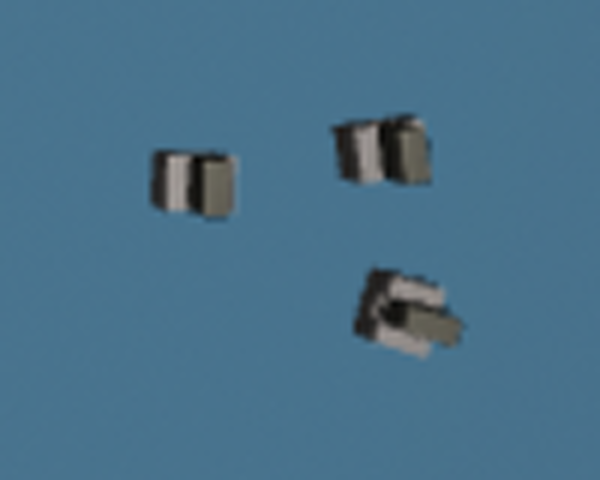

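Look-alikes in the top picture (800×600): (519,360), (569,351), (571,280) and (575,394). World y is left, so (519,360), at about (471,-212) mm, is farthest left. It's the left one in the crop, with its tab's long side along world x. Now I'll fit the arm and clamp poses.

```bash
cat > fit.py <<'E'
from h import *
from scipy.optimize import least_squares
def cloud(names=('top','side'),k=4):
    out={}
    for n in names:
        D=[];
        for _ in range(k):
            p,d=cams.capture(n); D.append(np.where(d>0,d,np.nan))
        d=np.nanmedian(D,0); v,u=np.nonzero(d>0); out[n]=(world(n,u,v,d[v,u]),u,v,d)
    return out
def path(q,s):  # q: bx,by,heading(out from ball),Lb,ang,Ls ; s samples from ball; z=130
    bx,by,h,Lb,a,Ls=q; R=60.; P=[]
    L=Lb+R*a+Ls; s=np.linspace(0,L,s)
    d=np.array([np.cos(h),np.sin(h)]); 
    # going outward from ball the arm turns right (inward turn is left => outward turn is right)
    n=np.array([np.sin(h),-np.cos(h)]); b=np.array([bx,by])
    t=np.clip((s-Lb)/R,0,a)[:,None]; e=np.clip(s-Lb-R*a,0,None)[:,None]
    xy=b+np.minimum(s,Lb)[:,None]*d+R*(np.sin(t)*d+(1-np.cos(t))*n)+e*(np.cos(a)*d+np.sin(a)*n)
    return xy,s,L
E
python3 - <<'E'
from fit import *
c=cloud()
np.savez('cl.npz',**{n:c[n][0] for n in c})
for n in c:
    W=c[n][0]
    m=(W[:,2]>120)&(W[:,2]<142)&(W[:,0]>560)&(W[:,0]<720)&(W[:,1]<180)&(W[:,1]>-20)
    A=W[m]; o=np.argsort(A[:,1]); A=A[o]
    print(n,len(A)); print(A[::max(1,len(A)//25)].round(1).tolist())
    b=W[(W[:,2]>133)&(abs(W[:,1]-165)<35)&(abs(W[:,0]-655)<40)]; 
    print('ball',len(b),b.mean(0) if len(b) else '',b.max(0) if len(b) else '',b.min(0))
    t=W[(W[:,2]>86)&(abs(W[:,0]-470)<30)&(abs(W[:,1]+210)<30)&(W[:,2]<110)]
    r=cv2.minAreaRect(t[:,:2].astype(np.float32)); print('tab',len(t),t.mean(0),r)
    t=W[(W[:,2]>5)&(W[:,2]<110)&(abs(W[:,0]-470)<30)&(abs(W[:,1]+210)<30)]
    r=cv2.minAreaRect(t[:,:2].astype(np.float32)); print('all',len(t),t.mean(0),r)
    pl=W[(W[:,2]>12)&(W[:,2]<24)&(abs(W[:,0]-655)<90)&(abs(W[:,1]-165)<90)]
    print('plate',cv2.minAreaRect(pl[:,:2].astype(np.float32)),pl[:,2].mean())
    tb=W[(abs(W[:,0]-520)<60)&(abs(W[:,1]+120)<40)]; print('table z',tb[:,2].mean(),tb[:,2].std())
E
```

```text
top 422
[[582.7, 4.7, 129.1], [597.0, 12.2, 133.2], [594.4, 19.5, 133.0], [606.5, 24.6, 133.1], [613.6, 29.6, 134.5], [623.1, 34.7, 135.8], [632.9, 39.9, 133.6], [642.6, 45.0, 133.3], [647.2, 52.4, 134.9], [656.9, 57.5, 134.3], [654.6, 65.0, 131.1], [661.4, 74.7, 134.4], [671.3, 82.4, 132.1], [673.3, 92.1, 133.2], [668.2, 101.7, 133.9], [668.0, 111.5, 133.5], [667.6, 121.1, 134.7], [667.2, 130.7, 135.8], [660.3, 138.4, 130.9], [666.2, 147.0, 141.1], [652.6, 150.3, 131.4], [662.1, 157.7, 132.9], [656.5, 161.7, 137.9], [666.0, 164.1, 139.6], [651.2, 168.5, 140.1], [670.8, 171.7, 139.0], [663.1, 178.3, 141.3]]
ball 155 [661.00794181 164.37766599 138.94409395] [674.02157284 186.81955823 145.3999455 ] [646.68592975 130.67945967 133.07285805]
tab 49 [ 471.45464924 -211.88449494   91.8045069 ] ((471.07391357421875, -212.6676483154297), (20.174482345581055, 12.81869888305664), 2.010396957397461)
all 126 [ 472.20342962 -207.24110288   64.56235874] ((472.00213623046875, -211.2926025390625), (23.345380783081055, 28.246482849121094), 2.843996286392212)
plate ((660.4761352539062, 172.495437622070
[... 685 characters left out ...]
 164.2, 120.8], [662.5, 166.4, 141.7], [650.7, 169.7, 140.4], [645.1, 172.8, 125.8]]
ball 62 [658.21487071 162.12673465 137.85078852] [671.66624516 179.47939017 143.55716147] [644.94921566 131.89215013 133.05472448]
tab 57 [ 470.32937327 -212.72292684   92.03112263] ((470.2517395019531, -211.45851135253906), (23.003747940063477, 12.684879302978516), 1.6280978918075562)
all 322 [ 468.22110168 -217.39636387   52.16317907] ((470.2361145019531, -213.56256103515625), (30.595977783203125, 22.88697624206543), 89.02989959716797)
plate ((659.0230712890625, 172.42881774902344), (119.84022521972656, 117.10891723632812), 7.133934020996094) 16.88556356215451
table z 0.34473263881700433 0.8747409778615286
```

```bash
cat > armfit.py <<'E'
from fit import *
def fitarm(Ws,fixed_ball=None):
    A=[]
    for W in Ws:
        m=(W[:,2]>122)&(W[:,2]<142)&(W[:,0]>560)&(W[:,0]<720)&(W[:,1]<140)&(W[:,1]>-20); A.append(W[m])
    A=np.vstack(A)
    def res(q,full=False):
        P,s,L=path(q,1200); dd=np.linalg.norm(A[:,None,:2]-P[None],axis=2); k=dd.argmin(1); h=dd[np.arange(len(A)),k]
        # beyond end penalty is implicit; radius taper
        r=np.clip(2.5+2.5*(L-s[k])/15,2.5,5)
        ring=0
        e=np.hypot(h,A[:,2]-130)-r
        if full: return e,L-s[k],k
        pri=[(q[0]-660)/1.5*3,(q[1]-172.4)/1.5*3,(q[3]-80)/12,(q[4]-1.047)/.1]
        return np.r_[e,pri]
    best=None
    for h0 in (-1.45,-1.6):
        r=least_squares(res,[660,172.4,h0,80,1.05,60],loss='soft_l1',x_scale=[1,1,.02,2,.02,2],diff_step=1e-4)
        if best is None or r.cost<best.cost: best=r
    return best.x,res(best.x,True),A
E
python3 - <<'E'
from armfit import *
z=np.load('cl.npz')
for n in (['top'],['side'],['top','side']):
    q,(e,_,_),A=fitarm([z[k] for k in n]); P,s,L=path(q,2000); tip=P[-1]; d=P[-1]-P[-2]; d/=np.linalg.norm(d)
    print(n,q.round(3),'rms',e.std().round(2),'tip',tip.round(1),'inward heading deg',np.degrees(np.arctan2(-d[1],-d[0])).round(1),'inner',np.degrees(q[2]).round(1))
E
```

```text
['top'] [660.481 172.443  -1.45   68.276   1.093  72.418] rms 0.96 tip [583.2   7. ] inward heading deg 34.3 inner -83.1
['side'] [659.953 172.344  -1.458  67.244   1.088  74.079] rms 1.1 tip [580.2   7.6] inward heading deg 34.1 inner -83.5
['top', 'side'] [660.114 172.17   -1.449  67.668   1.1    72.04 ] rms 1.13 tip [582.5   7.7] inward heading deg 33.9 inner -83.0
```

```bash
cat >> h.py <<'E'
from scipy.spatial.transform import Rotation as Ro
def st():
    s=readout.sense(); q=np.array(s['ee_rot']); R=Ro.from_quat(q[[1,2,3,0]]).as_matrix()
    return s,np.array(s['eef_pos']),R,np.degrees(np.arctan2(R[1,0],R[0,0]))
def goto(x,y,z,yaw):
    s,p,R,a=st(); d=R.T@(np.array([x,y,z])-p)/10
    print('t',round(s['time_s'],2),'p',p.round(2),'yaw',round(a,2),'F',np.round(s['force'],1),'T',np.round(s['wrist_torque'],2),'g',round(s['grip_width'],3))
    print('tool shift cm',d.round(3),'twist',round(-(yaw-a),2))
E
python3 -c "
from h import *
goto(471,-212,150,2)"
```

```text
t 0.8 p [ 208.69 -481.76  231.31] yaw 23.42 F [-0.2  0.2 -0.2] T [ 0.01 -0.    0.03] g 1.002
tool shift cm [ 34.793 -14.326   8.13 ] twist 21.42
```

Call:
step_arm(plan="4 -1.6 0 3 60; 8 -3.3 0 6 50; 12 -5 0 9 45; 16 -6.6 0 12 45; 20 -8.2 0 15 45; 24 -9.9 0 18 45; 28 -11.5 1 21 45; 32 -13.2 3 21.4 45; 34.8 -14.3 5 21.4 45; 34.8 -14.3 8 21.4 45", grip_force=40)

```text
time_s: 1.8
eef_pos: [473.5, -210.0, 151.4]
ee_rot: [0.001, 1.0, 0.02, 0.001]
force: [-0.8, -0.8, -0.7]
grip_width: 0.45
```

Call:
step_arm(plan="0 0 0 0 45; 0 0 0 0 45; 0 0 0 0 45")

```text
time_s: 2.1
eef_pos: [471.5, -213.2, 152.9]
ee_rot: [0.001, 1.0, 0.017, 0.001]
force: [-0.3, -0.7, -0.8]
grip_width: 0.453
```

```bash
python3 -c "
from h import *
goto(471,-212,53,2)
for n in ('top','side'):
    p,d=cams.capture(n); c=proj(n,[471,-212,90])[0].astype(int); print(c)
    o=cv2.resize(p[c[1]-50:c[1]+50,c[0]-60:c[0]+60,::-1],(400,333),interpolation=cv2.INTER_CUBIC); globals()[n]=o
cv2.imwrite('pics/g1.png',np.hstack([top,side]))"
```

```text
t 2.1 p [ 471.45 -213.17  152.9 ] yaw 1.96 F [-0.3 -0.7 -0.8] T [ 0.01 -0.02  0.01] g 0.453
tool shift cm [-0.061 -0.135  9.989] twist -0.04
[335 231]
[246 274]
```

View pics/g1.png

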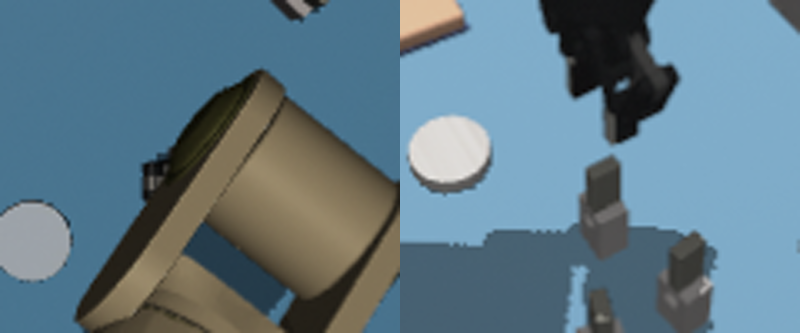

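Call:
step_arm(plan="0 -0.1 2 0 45; 0 -0.1 4 0 45; 0 -0.1 6 0 45; 0 -0.1 8 0 45; 0 -0.1 9 0 45; 0 -0.1 9.5 0 45; 0 -0.1 9.8 0 45; 0 -0.1 9.8 0 45; 0 -0.1 9.8 0 45")

```text
time_s: 3.1
eef_pos: [471.4, -211.4, 54.0]
ee_rot: [0.0, 1.0, 0.018, 0.0]
force: [0.2, -0.2, -0.5]
grip_width: 0.448
```

```bash
python3 -c "
from h import *
goto(471,-212,53,2)"
```

```text
t 3.1 p [ 471.44 -211.44   53.96] yaw 2.02 F [ 0.2 -0.2 -0.5] T [-0.03  0.01 -0.01] g 0.448
tool shift cm [-0.046  0.054  0.096] twist 0.02
```

Call:
step_arm(plan="0 0 0 0 30; 0 0 0 0 20; 0 0 0 0 10; 0 0 0 0 5; 0 0 0 0 5; 0 0 0 0 5; 0 0 0 0 5; 0 0 0 0 5", grip_force=45)

```text
time_s: 3.9
eef_pos: [471.3, -211.3, 53.6]
ee_rot: [0.0, 1.0, 0.018, 0.0]
force: [0.1, 0.5, 5.0]
grip_width: 0.136
```

Call:
step_arm(plan="0 0 -0.5 0 5; 0 0 -2 0 5; 0 0 -4 0 5; 0 0 -6 0 5; 0 0 -9 0 5; 0 0 -10 0 5; 0 0 -10 0 5; 0 0 -10 0 5")

```text
time_s: 4.7
eef_pos: [470.6, -210.8, 152.0]
ee_rot: [-0.001, 1.0, 0.018, -0.001]
force: [-0.9, 0.7, -2.3]
grip_width: 0.137
```

```bash
python3 -c "
from h import *
goto(471,-212,53,2)"
```

```text
t 4.7 p [ 470.62 -210.84  152.03] yaw 2.02 F [-0.9  0.7 -2.3] T [-0.04 -0.03 -0.01] g 0.137
tool shift cm [0.049 0.129 9.903] twist 0.02
```

```bash
python3 -c "
from h import *
goto(541,-20,150,34)"
```

```text
t 4.7 p [ 470.62 -210.84  152.03] yaw 2.02 F [-0.9  0.7 -2.3] T [-0.04 -0.03 -0.01] g 0.137
tool shift cm [  7.707 -18.823   0.215] twist -31.98
```

Call:
step_arm(plan="0.8 -2 0 -3.6 5; 1.6 -4 0 -7.2 5; 2.4 -6 0 -10.8 5; 3.2 -8 0 -14.4 5; 4 -10 0.1 -18 5; 4.8 -12 0.1 -21.6 5; 5.6 -14 0.1 -25.2 5; 6.4 -16 0.2 -28.8 5; 7.2 -18 0.2 -31 5; 7.7 -18.8 0.2 -32 5")

```text
time_s: 5.7
eef_pos: [541.1, -19.0, 149.6]
ee_rot: [-0.001, 0.956, 0.294, -0.001]
force: [-0.6, 0.3, -2.1]
grip_width: 0.132
```

Call:
step_arm(plan="0 0 0 0 5; 0 0 0 0 5; 0 0 0 0 5; 0 0 0 0 5")

```text
time_s: 6.1
eef_pos: [541.3, -21.3, 151.2]
ee_rot: [0.0, 0.956, 0.292, -0.0]
force: [-0.6, -0.4, -1.9]
grip_width: 0.133
```

```bash
cat > look.py <<'E'
import sys
from armfit import *
s,p,R,a=st(); goto(*p,a)
c=cloud(k=3); np.savez('cl2.npz',**{n:c[n][0] for n in c})
for n in c:
    W=c[n][0]; near=np.hypot(W[:,0]-p[0],W[:,1]-p[1])<28
    for lo,hi in ((97,137),(137,147),(99,190)):
        t=W[near&(W[:,2]>lo)&(W[:,2]<hi)]
        if len(t)<4: print(n,lo,hi,len(t)); continue
        L=(t-p)@R; print(n,lo,hi,len(t),'tool-frame min',np.percentile(L,2,axis=0).round(1),'max',np.percentile(L,98,axis=0).round(1),'med',np.median(L,axis=0).round(1))
    pp=cams.capture(n)[0]; u=proj(n,[570,0,140])[0].astype(int)
    globals()[n]=cv2.resize(pp[u[1]-45:u[1]+45,u[0]-54:u[0]+54,::-1],(400,333),interpolation=cv2.INTER_CUBIC); print(n,'crop centre',u)
cv2.imwrite(sys.argv[1],np.hstack([top,side]))
E
python3 look.py pics/l1.png
```

```text
t 6.1 p [541.27 -21.31 151.24] yaw 33.95 F [-0.6 -0.4 -1.9] T [-0.01 -0.    0.02] g 0.133
tool shift cm [0. 0. 0.] twist -0.0
top 97 137 0
top 137 147 0
top 99 190 0
top crop centre [251 189]
side 97 137 150 tool-frame min [-12.7 -15.4  16.1] max [11.4 13.8 51.7] med [-10.8   4.6  34. ]
side 137 147 58 tool-frame min [-12.4 -15.    4.4] max [ 9.1 13.9 14.1] med [-9.9  6.   6.7]
side 99 190 376 tool-frame min [-12.7 -17.9 -37.5] max [ 8.6 17.5 50.4] med [-10.6   3.7   5.4]
side crop centre [237 189]
```

View pics/l1.png

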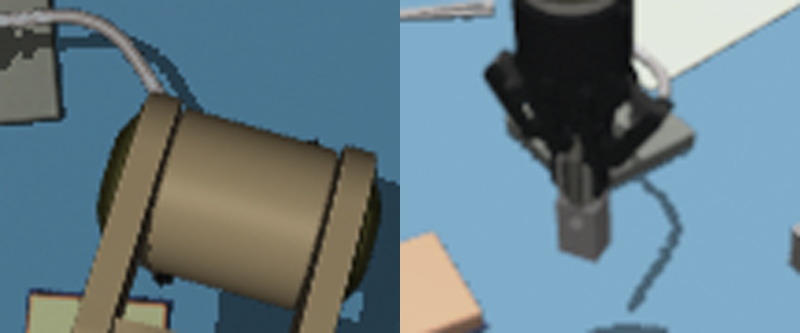

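Call:
step_arm(plan="0.6 0 0.1 0 5; 1.2 -0.05 0.15 0 5; 1.8 -0.05 0.15 0 5; 2.4 -0.05 0.15 0 5; 2.8 -0.05 0.15 0 5; 2.8 -0.05 0.15 0 5; 2.8 -0.05 0.15 0 5; 2.8 -0.05 0.15 0 5")

```text
time_s: 7.3
eef_pos: [564.2, -4.6, 149.8]
ee_rot: [0.0, 0.956, 0.292, -0.0]
force: [0.2, -0.1, -1.8]
grip_width: 0.134
```

```bash
cat > arm.py <<'E'
from h import *
import sys
# arm line frame: tip, heading
tip=np.array([581.,7.6]); th=np.radians(34.0)
s,p,R,a=st(); h=p+R@np.array([-0.6,-0.6,19.6])
d=h[:2]-tip; print('hole along(+ inside)',round(d@[np.cos(th),np.sin(th)],2),'lat(left)',round(d@[-np.sin(th),np.cos(th)],2),'z',round(h[2],2),'yaw',round(a,2))
goto(*p,a)
E
python3 - <<'E'
exec(open('arm.py').read())
for n in range(3):
    cams.capture('side'); s,p,R,a=st(); print(p.round(2),np.round(s['force'],2),np.round(s['dq'],4))
E
```

```text
hole along(+ inside) -21.32 lat(left) -0.17 z 130.21 yaw 34.01
t 7.3 p [564.25  -4.62 149.81] yaw 34.01 F [ 0.2 -0.1 -1.8] T [-0.03  0.03 -0.01] g 0.134
tool shift cm [0. 0. 0.] twist -0.0
[564.27  -4.62 149.82] [-0.23 -0.52 -2.03] [-0.0008 -0.0012 -0.0009  0.0004  0.0019  0.0021]
[564.27  -4.63 149.85] [-0.55 -0.13 -2.36] [ 0.0005 -0.0003 -0.0009 -0.0013  0.0002 -0.0009]
[564.3   -4.61 149.87] [-0.15 -0.42 -1.79] [ 0.0016  0.0003  0.0003 -0.0002 -0.0011  0.0009]
```

Call:
step_arm(plan="0.2 0 0 0 5; 0.4 0 0 0 5; 0.6 0 0 0 5; 0.8 0 0 0 5; 1 0 0 0 5; 1.2 0 0 0 5; 1.4 0 0 0 5; 1.4 0 0 0 5")

```text
time_s: 8.25
eef_pos: [576.1, 3.5, 149.8]
ee_rot: [0.0, 0.956, 0.293, 0.0]
force: [-0.5, 0.1, -0.7]
grip_width: 0.135
```

```bash
python3 arm.py;python3 look.py pics/l2.png
```

```text
hole along(+ inside) -6.95 lat(left) -0.11 z 130.16 yaw 34.03
t 8.25 p [576.13   3.46 149.76] yaw 34.03 F [-0.5  0.1 -0.7] T [ 0.    0.04 -0.02] g 0.135
tool shift cm [0. 0. 0.] twist -0.0
t 8.25 p [576.13   3.46 149.76] yaw 34.03 F [-0.5  0.1 -0.7] T [ 0.    0.04 -0.02] g 0.135
tool shift cm [0. 0. 0.] twist -0.0
top 97 137 0
top 137 147 0
top 99 190 0
top crop centre [251 189]
side 97 137 153 tool-frame min [-13.3 -15.9  14.2] max [ 8.7 14.  52.1] med [-11.4   5.1  32.7]
side 137 147 53 tool-frame min [-12.9 -14.9   4.3] max [10.  14.2 12.1] med [-10.8   5.8   6.6]
side 99 190 370 tool-frame min [-14.3 -17.  -38.6] max [ 8.  17.7 48.8] med [-11.1   2.7   5.3]
side crop centre [237 189]
```

View pics/l2.png

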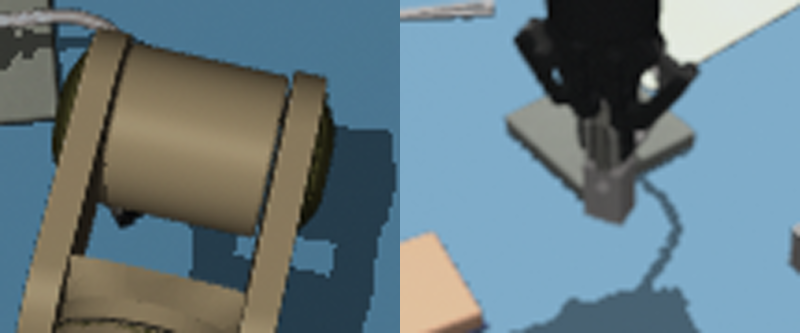

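Call:
step_arm(plan="0.2 0 0 0 5; 0.4 0 0 0 5; 0.6 0 0 0 5; 0.8 0 0 0 5; 0.8 0 0 0 5")

```text
time_s: 9.15
eef_pos: [582.8, 8.0, 149.8]
ee_rot: [-0.0, 0.956, 0.293, 0.0]
force: [1.0, -0.8, -1.2]
grip_width: 0.135
```

```bash
cat >> arm.py <<'E'
F=[];T=[]
for _ in range(5):
    cams.capture('side'); s=readout.sense(); F.append(s['force']);T.append(s['wrist_torque'])
F=np.mean(F,0)-[-.2,-.3,-2.0]; print('mean F in tool axes',(R.T@F).round(2),'T tool',(R.T@np.mean(T,0)).round(3))
E
python3 arm.py
```

```text
hole along(+ inside) 1.08 lat(left) -0.1 z 130.15 yaw 34.03
t 9.15 p [582.78   7.96 149.75] yaw 34.03 F [ 1.  -0.8 -1.2] T [0.06 0.02 0.01] g 0.135
tool shift cm [0. 0. 0.] twist -0.0
mean F in tool axes [ 0.28 -0.12 -0.46] T tool [ 0.007 -0.045  0.003]
```

Call:
step_arm(plan="0.2 0 0 0 5; 0.4 0 0 0 5; 0.6 0 0 0 5; 0.8 0 0 0 5; 1 0 0 0 5; 1.2 0 0 0 5; 1.2 0 0 0 5")

```text
time_s: 10.1
eef_pos: [592.7, 14.6, 149.8]
ee_rot: [-0.0, 0.956, 0.293, 0.0]
force: [0.3, 0.0, -1.7]
grip_width: 0.134
```

```bash
python3 arm.py
```

```text
hole along(+ inside) 13.04 lat(left) -0.11 z 130.15 yaw 34.03
t 10.1 p [592.7   14.64 149.75] yaw 34.03 F [ 0.3  0.  -1.7] T [0.05 0.05 0.03] g 0.134
tool shift cm [0. 0. 0.] twist -0.0
mean F in tool axes [ 0.16  0.01 -0.3 ] T tool [-0.012 -0.007 -0.002]
```

Call:
step_arm(plan="0.3 0 0 0 5; 0.6 0 0 0 5; 0.9 0 0 0 5; 1.2 0 0 0 5; 1.2 0.05 0 0 5; 1.2 0.1 0 0 5; 1.2 0.1 0 0 5; 1.2 0.1 0 0 5")

```text
time_s: 11.15
eef_pos: [603.0, 20.3, 149.8]
ee_rot: [0.0, 0.956, 0.292, -0.0]
force: [-0.3, 0.3, -0.9]
grip_width: 0.135
```

```bash
python3 arm.py
```

```text
hole along(+ inside) 24.75 lat(left) -1.2 z 130.2 yaw 34.01
t 11.15 p [603.02  20.29 149.8 ] yaw 34.01 F [-0.3  0.3 -0.9] T [ 0.06 -0.01 -0.01] g 0.135
tool shift cm [0. 0. 0.] twist -0.0
mean F in tool axes [ 0.01  0.07 -0.4 ] T tool [ 0.006 -0.001  0.002]
```

Call:
step_arm(plan="0 -0.05 0 0 5; 0 -0.1 0 0 5; 0 -0.15 0 0 5; 0 -0.2 0 0 5; 0 -0.2 0 0 5; 0 -0.2 0 0 5")

```text
time_s: 12.0
eef_pos: [601.9, 22.0, 149.8]
ee_rot: [0.0, 0.956, 0.293, -0.0]
force: [0.5, -0.1, -1.4]
grip_width: 0.131
```

```bash
python3 arm.py
```

```text
hole along(+ inside) 24.83 lat(left) 0.86 z 130.18 yaw 34.02
t 12.0 p [601.94  22.04 149.78] yaw 34.02 F [ 0.5 -0.1 -1.4] T [-0.04 -0.05 -0.06] g 0.131
tool shift cm [0. 0. 0.] twist -0.0
mean F in tool axes [ 0.15 -0.02 -0.41] T tool [-0.053  0.005  0.012]
```

```bash
cat > way.py <<'E'
import sys
from armfit import *
q=[660.03,172.26,-1.4535,67.5,1.094,73.1]
off=np.array([-0.6,-0.6,19.6])
P,sv,L=path(q,6000)
D=np.gradient(P,sv,axis=0)
# extend beyond ends not needed
def pose(dist): # hole centre distance from ball along arm
    m=abs(sv-dist)<=12; c=P[m].mean(0); v=-D[m].mean(0); return c,np.arctan2(v[1],v[0])
def dist_of(h): # nearest
    ds=np.arange(25,L-13,.25); C=np.array([pose(x)[0] for x in ds]); k=np.linalg.norm(C-h,axis=1).argmin(); return ds[k],C[k]
if __name__=='__main__':
    s,p,R,a=st(); h=p+R@off; d0,c=dist_of(h[:2]); _,an=pose(d0); e=h[:2]-c
    print('L',round(L,1),'tip',P[-1].round(1),'now s',d0,'lat err',round(e@[-np.sin(an),np.cos(an)],2),'yaw err',round(a-np.degrees(an),2),'hole',h.round(2),'ball dist',round(np.linalg.norm(h-[q[0],q[1],130]),1))
    zt=float(sys.argv[2]) if len(sys.argv)>2 else 130.
    for x in map(float,sys.argv[1].split(',')):
        c,an=pose(x); Rz=Ro.from_rotvec([0,0,an-np.radians(a)]).as_matrix()@R
        g=np.r_[c,zt]-Rz@off; t=R.T@(g-p)/10
        print(x,'|',t.round(2),round(a-np.degrees(an),1))
E
python3 way.py 170,165,160,155,150,145,140
```

```text
L 206.2 tip [581.4   7.6] now s 181.75 lat err 1.09 yaw err -0.02 hole [601.1   22.22 130.18] ball dist 161.2
170.0 | [1.17 0.11 0.02] -0.0
165.0 | [1.67 0.11 0.02] -0.0
160.0 | [2.17 0.11 0.02] -0.0
155.0 | [2.67 0.11 0.02] -0.0
150.0 | [3.17 0.11 0.02] -0.0
145.0 | [3.67 0.11 0.02] -0.0
140.0 | [4.17 0.11 0.02] -0.5
```

Call:
step_arm(plan="0 0.1 0 0 5; 0.4 0.1 0 0 5; 0.8 0.1 0 0 5; 1.2 0.1 0 0 5; 1.6 0.1 0 0 5; 2 0.1 0 0 5; 2.4 0.1 0 0 5; 2.8 0.1 0 0 5; 3.2 0.1 0 0 5; 3.2 0.1 0 0 5")

```text
time_s: 13.25
eef_pos: [629.3, 39.4, 149.7]
ee_rot: [-0.0, 0.956, 0.293, 0.0]
force: [-0.8, 0.0, -2.1]
grip_width: 0.132
```

```bash
python3 arm.py;python3 way.py 147,144,141,138,135,132,129,126,123,120
```

```text
hole along(+ inside) 57.25 lat(left) -0.06 z 130.1 yaw 34.04
t 13.25 p [629.33  39.4  149.7 ] yaw 34.04 F [-0.8  0.  -2.1] T [-0.06  0.04  0.04] g 0.132
tool shift cm [0. 0. 0.] twist -0.0
mean F in tool axes [ 0.38 -0.26 -0.24] T tool [0.014 0.006 0.004]
L 206.2 tip [581.4   7.6] now s 149.75 lat err 0.02 yaw err -0.03 hole [628.11  39.17 130.22] ball dist 136.9
147.0 | [0.28 0.   0.02] -0.0
144.0 | [0.58 0.   0.02] -0.1
141.0 | [ 0.88 -0.    0.02] -0.4
138.0 | [ 1.18 -0.    0.02] -1.0
135.0 | [ 1.48 -0.01  0.02] -2.1
132.0 | [ 1.78 -0.03  0.02] -3.5
129.0 | [ 2.08 -0.05  0.02] -5.2
126.0 | [ 2.38 -0.09  0.02] -7.3
123.0 | [ 2.68 -0.14  0.02] -9.8
120.0 | [ 2.97 -0.2   0.02] -12.6
```

Call:
step_arm(plan="0.3 0 0 0 5; 0.6 0 0 -0.1 5; 0.9 0 0 -0.4 5; 1.2 0 0 -1 5; 1.5 -0.01 0 -2.1 5; 1.8 -0.03 0 -3.5 5; 2.1 -0.05 0 -5.2 5; 2.1 -0.05 0 -5.2 5")

```text
time_s: 14.3
eef_pos: [646.4, 51.5, 149.7]
ee_rot: [-0.0, 0.942, 0.336, 0.0]
force: [0.3, 0.1, -1.1]
grip_width: 0.137
```

```bash
python3 arm.py|grep -v tool\ sh;python3 way.py 126,123,120,117,114,111,108,105,102,99,96
```

```text
hole along(+ inside) 78.1 lat(left) 0.41 z 130.12 yaw 39.31
t 14.3 p [646.37  51.53 149.72] yaw 39.31 F [ 0.3  0.1 -1.1] T [ 0.03 -0.01 -0.04] g 0.137
mean F in tool axes [-0.15  0.17 -0.73] T tool [-0.013 -0.021 -0.005]
L 206.2 tip [581.4   7.6] now s 128.75 lat err -0.03 yaw err -0.17 hole [645.25  51.29 130.2 ] ball dist 121.9
126.0 | [ 0.28 -0.01  0.02] -2.1
123.0 | [ 0.58 -0.03  0.02] -4.6
120.0 | [ 0.88 -0.07  0.02] -7.4
117.0 | [ 1.17 -0.11  0.02] -10.2
114.0 | [ 1.47 -0.18  0.02] -13.1
111.0 | [ 1.76 -0.26  0.02] -16.0
108.0 | [ 2.05 -0.35  0.02] -18.8
105.0 | [ 2.33 -0.46  0.02] -21.7
102.0 | [ 2.6  -0.58  0.02] -24.6
99.0 | [ 2.87 -0.71  0.02] -27.4
96.0 | [ 3.13 -0.86  0.02] -30.3
```

Call:
step_arm(plan="0.15 0 0 -1 5; 0.28 -0.01 0 -2.1 5; 0.43 -0.02 0 -3.3 5; 0.58 -0.03 0 -4.6 5; 0.73 -0.05 0 -6 5; 0.88 -0.07 0 -7.4 5; 0.88 -0.07 0 -7.4 5")

```text
time_s: 15.25
eef_pos: [652.6, 57.6, 149.7]
ee_rot: [-0.0, 0.918, 0.396, 0.0]
force: [-0.0, -0.6, -0.5]
grip_width: 0.133
```

```bash
python3 arm.py|grep -v tool\ sh;python3 way.py 117,114,111,108,105,102
```

```text
hole along(+ inside) 86.59 lat(left) 1.83 z 130.14 yaw 46.7
t 15.25 p [652.61  57.57 149.74] yaw 46.7 F [-0.  -0.6 -0.5] T [-0.04 -0.03 -0.01] g 0.133
mean F in tool axes [ 0.43 -0.15 -0.2 ] T tool [-0.009  0.002 -0.01 ]
L 206.2 tip [581.4   7.6] now s 120.0 lat err 0.05 yaw err 0.02 hole [651.64  57.32 130.21] ball dist 115.2
117.0 | [ 0.29 -0.01  0.02] -2.8
114.0 | [ 0.59 -0.03  0.02] -5.7
111.0 | [ 0.89 -0.07  0.02] -8.6
108.0 | [ 1.19 -0.13  0.02] -11.4
105.0 | [ 1.48 -0.2   0.02] -14.3
102.0 | [ 1.77 -0.28  0.02] -17.2
```

Call:
step_arm(plan="0.15 0 0 -1.4 5; 0.29 -0.01 0 -2.8 5; 0.44 -0.02 0 -4.3 5; 0.59 -0.03 0 -5.7 5; 0.74 -0.05 0 -7.1 5; 0.89 -0.07 0 -8.6 5; 0.89 -0.07 0 -8.6 5")

```text
time_s: 16.2
eef_pos: [658.2, 64.5, 149.8]
ee_rot: [0.0, 0.886, 0.464, 0.0]
force: [0.3, 0.1, -1.9]
grip_width: 0.133
```

```bash
python3 arm.py|grep -v tool\ sh;python3 way.py 108,105,102,99,96
```

```text
hole along(+ inside) 95.07 lat(left) 4.34 z 130.17 yaw 55.3
t 16.2 p [658.22  64.51 149.77] yaw 55.3 F [ 0.3  0.1 -1.9] T [-0.05 -0.02 -0.01] g 0.133
mean F in tool axes [ 0.24 -0.03 -0.49] T tool [-0.016 -0.015 -0.003]
L 206.2 tip [581.4   7.6] now s 111.0 lat err -0.01 yaw err 0.02 hole [657.26  64.14 130.24] ball dist 108.2
108.0 | [ 0.3  -0.01  0.02] -2.8
105.0 | [ 0.6  -0.04  0.02] -5.7
102.0 | [ 0.9  -0.08  0.02] -8.6
99.0 | [ 1.2  -0.13  0.02] -11.4
96.0 | [ 1.49 -0.2   0.02] -14.3
```

Call:
step_arm(plan="0.15 0 0 -1.4 5; 0.3 -0.01 0 -2.8 5; 0.45 -0.02 0 -4.3 5; 0.6 -0.04 0 -5.7 5; 0.75 -0.06 0 -7.1 5; 0.9 -0.08 0 -8.6 5; 1.05 -0.1 0 -10 5; 1.2 -0.13 0 -11.4 5; 1.2 -0.13 0 -11.4 5")

```text
time_s: 17.35
eef_pos: [664.2, 75.1, 149.8]
ee_rot: [0.0, 0.835, 0.55, 0.0]
force: [4.0, -1.2, -1.6]
grip_width: 0.132
```

```bash
python3 arm.py|grep -v tool\ sh;python3 way.py 96,93,90,87,84,81
```

```text
hole along(+ inside) 105.87 lat(left) 9.61 z 130.22 yaw 66.69
t 17.35 p [664.17  75.08 149.82] yaw 66.69 F [ 4.  -1.2 -1.6] T [-0.21 -0.58  0.05] g 0.132
mean F in tool axes [0.6  3.7  0.58] T tool [-0.691  0.148 -0.027]
L 206.2 tip [581.4   7.6] now s 98.75 lat err -0.21 yaw err -0.26 hole [663.35  74.71 130.27] ball dist 97.6
96.0 | [ 0.28 -0.03  0.03] -2.9
93.0 | [ 0.57 -0.06  0.03] -5.7
90.0 | [ 0.88 -0.1   0.03] -8.6
87.0 | [ 1.17 -0.15  0.03] -11.5
84.0 | [ 1.46 -0.22  0.03] -14.3
81.0 | [ 1.75 -0.31  0.03] -17.2
```

Call:
step_arm(plan="0 0.05 0 0 5; 0 0.1 0 0 5; 0 0.1 0 0 5; 0 0.1 0 0 5")

```text
time_s: 18.0
eef_pos: [664.6, 74.6, 149.7]
ee_rot: [-0.0, 0.836, 0.549, -0.0]
force: [-1.0, -0.7, -2.1]
grip_width: 0.135
```

```bash
python3 arm.py|grep -v tool\ sh;python3 way.py 96
```

```text
hole along(+ inside) 105.92 lat(left) 9.03 z 130.12 yaw 66.62
t 18.0 p [664.57  74.63 149.72] yaw 66.62 F [-1.  -0.7 -2.1] T [ 0.01  0.   -0.02] g 0.135
mean F in tool axes [ 0.55  0.02 -0.14] T tool [-0.016 -0.003  0.007]
L 206.2 tip [581.4   7.6] now s 99.0 lat err -0.95 yaw err -0.02 hole [663.95  74.25 130.2 ] ball dist 98.1
96.0 | [ 0.29 -0.11  0.02] -2.9
```

```bash
sed -i 's/^    for x in map/    lat=float(sys.argv[3]) if len(sys.argv)>3 else 0\n    for x in map/; s/^        c,an=pose(x); Rz/        c,an=pose(x); c=c+lat*np.array([-np.sin(an),np.cos(an)]); Rz/' way.py; python3 way.py 97.5,96,94.5,93,91.5,90 130 -1
```

```text
L 206.2 tip [581.4   7.6] now s 99.0 lat err -0.95 yaw err -0.02 hole [663.95  74.25 130.2 ] ball dist 98.1
97.5 | [0.15 0.   0.02] -1.5
96.0 | [ 0.3  -0.01  0.02] -2.9
94.5 | [ 0.45 -0.02  0.02] -4.3
93.0 | [ 0.6  -0.03  0.02] -5.7
91.5 | [ 0.76 -0.05  0.02] -7.2
90.0 | [ 0.91 -0.07  0.02] -8.6
```

Call:
step_arm(plan="0.15 0 0 -1.5 5; 0.3 -0.01 0 -2.9 5; 0.45 -0.02 0 -4.3 5; 0.6 -0.03 0 -5.7 5; 0.6 -0.03 0 -5.7 5")

```text
time_s: 18.75
eef_pos: [667.0, 80.4, 149.8]
ee_rot: [-0.0, 0.807, 0.591, 0.0]
force: [-0.4, 0.2, -1.6]
grip_width: 0.135
```

```bash
python3 arm.py|grep -v tool\ sh;python3 way.py 91.5,90,88.5,87,85.5,84,82.5,81 130 -1
```

```text
hole along(+ inside) 111.16 lat(left) 12.41 z 130.17 yaw 72.4
t 18.75 p [666.97  80.44 149.77] yaw 72.4 F [-0.4  0.2 -1.6] T [ 0.    0.   -0.01] g 0.135
mean F in tool axes [ 0.59 -0.15 -0.54] T tool [ 0.016  0.006 -0.023]
L 206.2 tip [581.4   7.6] now s 93.0 lat err -1.11 yaw err -0.05 hole [666.17  79.73 130.2 ] ball dist 92.7
91.5 | [ 0.16 -0.01  0.02] -1.5
90.0 | [ 0.32 -0.02  0.02] -2.9
88.5 | [ 0.47 -0.03  0.02] -4.3
87.0 | [ 0.62 -0.05  0.02] -5.8
85.5 | [ 0.77 -0.07  0.02] -7.2
84.0 | [ 0.92 -0.09  0.02] -8.6
82.5 | [ 1.07 -0.12  0.02] -10.1
81.0 | [ 1.22 -0.15  0.02] -11.5
```

Call:
step_arm(plan="0.15 0 0 -1.5 5; 0.3 -0.01 0 -2.9 5; 0.45 -0.02 0 -4.3 5; 0.6 -0.04 0 -5.8 5; 0.6 -0.04 0 -5.8 5")

```text
time_s: 19.5
eef_pos: [668.3, 86.3, 149.7]
ee_rot: [-0.0, 0.776, 0.631, -0.0]
force: [-1.1, 0.1, -1.4]
grip_width: 0.133
```

```bash
python3 arm.py|grep -v tool\ sh;python3 way.py 85.5,84,82.5,81,79.5,78,76.5,75 130 -1
```

```text
hole along(+ inside) 115.57 lat(left) 16.41 z 130.14 yaw 78.2
t 19.5 p [668.35  86.29 149.74] yaw 78.2 F [-1.1  0.1 -1.4] T [-0.01  0.01  0.05] g 0.133
mean F in tool axes [ 0.67  0.23 -0.94] T tool [ 0.009 -0.001  0.002]
L 206.2 tip [581.4   7.6] now s 87.25 lat err -1.05 yaw err 0.24 hole [667.64  85.47 130.19] ball dist 87.1
85.5 | [ 0.18 -0.01  0.02] -1.4
84.0 | [ 0.33 -0.02  0.02] -2.8
82.5 | [ 0.48 -0.03  0.02] -4.3
81.0 | [ 0.63 -0.04  0.02] -5.7
79.5 | [ 0.79 -0.06  0.02] -7.1
78.0 | [ 0.94 -0.08  0.02] -8.5
76.5 | [ 1.09 -0.11  0.02] -9.8
75.0 | [ 1.24 -0.14  0.02] -11.0
```

Call:
step_arm(plan="0.15 -0.01 0 -1.4 5; 0.33 -0.02 0 -2.8 5; 0.48 -0.03 0 -4.3 5; 0.63 -0.04 0 -5.7 5; 0.79 -0.06 0 -7.1 5; 0.79 -0.06 0 -7.1 5")

```text
time_s: 20.35
eef_pos: [669.4, 94.1, 149.8]
ee_rot: [-0.0, 0.736, 0.678, 0.0]
force: [-1.0, -0.2, -1.1]
grip_width: 0.135
```

```bash
python3 arm.py|grep -v tool\ sh;python3 way.py 78,76.5,75,73.5,72,69,66,63,60 130 -1
```

```text
hole along(+ inside) 120.83 lat(left) 22.22 z 130.18 yaw 85.3
t 20.35 p [669.39  94.14 149.78] yaw 85.3 F [-1.  -0.2 -1.1] T [0.03 0.05 0.02] g 0.135
mean F in tool axes [ 0.54  0.15 -0.21] T tool [-0.019 -0.006  0.022]
L 206.2 tip [581.4   7.6] now s 79.5 lat err -1.01 yaw err -0.05 hole [668.75  93.24 130.18] ball dist 79.5
78.0 | [ 0.15 -0.    0.02] -1.5
76.5 | [ 0.3  -0.01  0.02] -2.7
75.0 | [ 0.45 -0.02  0.02] -4.0
73.5 | [ 0.61 -0.04  0.02] -5.1
72.0 | [ 0.76 -0.05  0.02] -6.1
69.0 | [ 1.06 -0.09  0.02] -7.9
66.0 | [ 1.36 -0.14  0.02] -9.3
63.0 | [ 1.66 -0.19  0.02] -10.4
60.0 | [ 1.95 -0.25  0.02] -11.1
```

Call:
step_arm(plan="0.15 0 0 -1.5 5; 0.3 -0.01 0 -2.7 5; 0.45 -0.02 0 -4 5; 0.61 -0.04 0 -5.1 5; 0.76 -0.05 0 -6.1 5; 0.76 -0.05 0 -6.1 5")

```text
time_s: 21.2
eef_pos: [669.5, 101.7, 149.8]
ee_rot: [0.0, 0.699, 0.716, 0.0]
force: [-0.2, 0.5, -1.6]
grip_width: 0.133
```

```bash
python3 arm.py|grep -v tool\ sh;python3 way.py 70,68,66,64,62,60,58,56,54 130 -1
```

```text
hole along(+ inside) 125.21 lat(left) 28.35 z 130.22 yaw 91.38
t 21.2 p [669.54 101.74 149.82] yaw 91.38 F [-0.2  0.5 -1.6] T [ 0.01 -0.01  0.04] g 0.133
mean F in tool axes [ 0.38  0.09 -0.38] T tool [-0.005  0.004 -0.001]
L 206.2 tip [581.4   7.6] now s 72.0 lat err -1.01 yaw err 0.01 hole [668.94 100.79 130.2 ] ball dist 72.0
70.0 | [ 0.2  -0.    0.02] -1.2
68.0 | [ 0.4  -0.01  0.02] -2.3
66.0 | [ 0.6  -0.02  0.02] -3.2
64.0 | [ 0.8  -0.04  0.02] -4.0
62.0 | [ 1.   -0.05  0.02] -4.6
60.0 | [ 1.2  -0.07  0.02] -5.0
58.0 | [ 1.4  -0.09  0.02] -5.3
56.0 | [ 1.61 -0.11  0.02] -5.4
54.0 | [ 1.8  -0.12  0.02] -5.4
```

Call:
step_arm(plan="0.2 0 0 -1.2 5; 0.4 -0.01 0 -2.3 5; 0.6 -0.02 0 -3.2 5; 0.8 -0.04 0 -4 5; 1 -0.05 0 -4.6 5; 1 -0.05 0 -4.6 5")

```text
time_s: 22.05
eef_pos: [668.7, 111.8, 149.8]
ee_rot: [-0.0, 0.669, 0.743, 0.0]
force: [1.2, 0.2, -1.5]
grip_width: 0.134
```

```bash
python3 arm.py|grep -v tool\ sh;python3 way.py 60,58,56,54,52,50,48,46,44,42,40 130 -1
```

```text
hole along(+ inside) 130.21 lat(left) 37.07 z 130.19 yaw 95.97
t 22.05 p [668.75 111.8  149.79] yaw 95.97 F [ 1.2  0.2 -1.5] T [ 0.05 -0.03 -0.03] g 0.134
mean F in tool axes [ 0.54  0.27 -0.32] T tool [ 0.011 -0.019  0.   ]
L 206.2 tip [581.4   7.6] now s 62.0 lat err -1.02 yaw err 0.03 hole [668.27 110.73 130.19] ball dist 62.1
60.0 | [ 0.21 -0.    0.02] -0.4
58.0 | [ 0.41 -0.01  0.02] -0.7
56.0 | [ 0.61 -0.01  0.02] -0.8
54.0 | [ 0.81 -0.01  0.02] -0.8
52.0 | [ 1.01 -0.01  0.02] -0.8
50.0 | [ 1.21 -0.02  0.02] -0.8
48.0 | [ 1.41 -0.02  0.02] -0.8
46.0 | [ 1.61 -0.02  0.02] -0.8
44.0 | [ 1.81 -0.03  0.02] -0.8
42.0 | [ 2.01 -0.03  0.02] -0.8
40.0 | [ 2.21 -0.03  0.02] -0.8
```

Call:
step_arm(plan="0.2 0 0 -0.4 5; 0.4 -0.01 0 -0.7 5; 0.6 -0.01 0 -0.8 5; 0.8 -0.01 0 -0.8 5; 1 -0.01 0 -0.8 5; 1.2 -0.02 0 -0.8 5; 1.4 -0.02 0 -0.8 5; 1.6 -0.02 0 -0.8 5; 1.7 -0.02 0 -0.8 5; 1.7 -0.02 0 -0.8 5")

```text
time_s: 23.3
eef_pos: [666.8, 128.5, 149.8]
ee_rot: [-0.0, 0.664, 0.747, 0.0]
force: [-0.2, -0.2, -1.2]
grip_width: 0.14
```

```bash
python3 arm.py|grep -v tool\ sh;python3 way.py 40,38 130 -1
```

```text
hole along(+ inside) 137.98 lat(left) 51.98 z 130.21 yaw 96.73
t 23.3 p [666.84 128.52 149.81] yaw 96.73 F [-0.2 -0.2 -1.2] T [ 0.   -0.   -0.02] g 0.14
mean F in tool axes [ 0.23  0.18 -0.55] T tool [ 0.004 -0.025 -0.   ]
L 206.2 tip [581.4   7.6] now s 45.0 lat err -1.04 yaw err -0.0 hole [666.34 127.61 130.2 ] ball dist 45.1
40.0 | [ 0.51 -0.    0.02] -0.0
38.0 | [ 0.71 -0.    0.02] -0.0
```

Call:
step_arm(plan="0.1 0 0 0 5; 0.2 0 0 0 5; 0.3 0 0 0 5; 0.4 0 0 0 5; 0.5 0 0 0 5; 0.5 0 0 0 5; 0.5 0 0 0 5")

```text
time_s: 24.25
eef_pos: [666.3, 133.3, 149.8]
ee_rot: [0.0, 0.664, 0.747, -0.0]
force: [0.4, -0.3, -1.4]
grip_width: 0.132
```

```bash
python3 arm.py|grep -v tool\ sh;python3 way.py 38 130 -1
```

```text
hole along(+ inside) 140.19 lat(left) 56.27 z 130.18 yaw 96.72
t 24.25 p [666.28 133.31 149.78] yaw 96.72 F [ 0.4 -0.3 -1.4] T [ 0.   -0.03  0.03] g 0.132
mean F in tool axes [ 0.34  0.05 -0.54] T tool [ 0.006  0.019 -0.002]
L 206.2 tip [581.4   7.6] now s 40.0 lat err -1.05 yaw err -0.0 hole [665.76 132.6  130.21] ball dist 40.1
38.0 | [ 0.21 -0.01  0.02] -0.0
```

Call:
step_arm(plan="0.04 0 0 0 5; 0.08 0 0 0 5; 0.12 0 0 0 5; 0.12 0 0 0 5")

```text
time_s: 24.9
eef_pos: [666.1, 134.6, 149.8]
ee_rot: [-0.0, 0.664, 0.747, 0.0]
force: [0.2, -0.9, -1.4]
grip_width: 0.137
```

Call:
step_arm(plan="0.03 0 0 0 5; 0.06 0 0 0 5; 0.06 0 0 0 5")

```text
time_s: 25.2
eef_pos: [666.1, 135.1, 149.8]
ee_rot: [0.0, 0.664, 0.747, -0.0]
force: [-0.4, -0.3, -1.4]
grip_width: 0.136
```

```bash
python3 arm.py|grep -v tool\ sh;python3 way.py 38 130 -1
```

```text
hole along(+ inside) 140.99 lat(left) 57.84 z 130.2 yaw 96.72
t 25.2 p [666.07 135.07 149.79] yaw 96.72 F [-0.4 -0.3 -1.4] T [-0.09 -0.    0.01] g 0.136
mean F in tool axes [-0.15 -0.12 -0.79] T tool [-0.011 -0.072  0.001]
L 206.2 tip [581.4   7.6] now s 38.25 lat err -1.04 yaw err 0.0 hole [665.53 134.41 130.2 ] ball dist 38.2
38.0 | [ 0.02 -0.    0.02] 0.0
```

Call:
step_arm(plan="0.02 0 0 0 5; 0.04 0 0 0 5; 0.04 0 0 0 5; 0.04 0 0 0 5")

```text
time_s: 25.85
eef_pos: [666.1, 135.2, 149.8]
ee_rot: [0.0, 0.664, 0.747, -0.0]
force: [0.3, -2.9, -1.3]
grip_width: 0.135
```

```bash
python3 arm.py|grep -v tool\ sh;python3 way.py 38 130 -1
```

```text
hole along(+ inside) 141.04 lat(left) 57.92 z 130.22 yaw 96.71
t 25.85 p [666.06 135.16 149.82] yaw 96.71 F [ 0.3 -2.9 -1.3] T [-0.66 -0.   -0.02] g 0.135
mean F in tool axes [-3.67 -0.73 -1.04] T tool [ 0.075 -0.757  0.007]
L 206.2 tip [581.4   7.6] now s 38.0 lat err -1.06 yaw err -0.01 hole [665.54 134.53 130.25] ball dist 38.1
38.0 | [ 0.01 -0.01  0.03] -0.0
```

Call:
step_arm(plan="-0.01 0 0.05 0 5; -0.01 0 0.1 0 5; -0.01 0 0.15 0 5; -0.01 0 0.15 0 5; -0.01 0 0.15 0 5")

```text
time_s: 26.6
eef_pos: [666.2, 135.2, 148.5]
ee_rot: [0.0, 0.664, 0.747, 0.0]
force: [1.5, -5.2, -0.4]
grip_width: 0.134
```

```bash
python3 arm.py|grep -v tool\ sh;python3 way.py 38 130 -1
```

```text
hole along(+ inside) 141.22 lat(left) 57.85 z 128.9 yaw 96.71
t 26.6 p [666.24 135.2  148.5 ] yaw 96.71 F [ 1.5 -5.2 -0.4] T [-0.94 -0.14  0.05] g 0.134
mean F in tool axes [-4.67  0.65 -2.5 ] T tool [-0.028 -0.917  0.019]
L 206.2 tip [581.4   7.6] now s 38.0 lat err -1.23 yaw err -0.01 hole [665.71 134.54 128.87] ball dist 38.2
38.0 | [ 0.01 -0.02 -0.11] -0.0
```

Call:
step_arm(plan="-0.02 0 0 0 5; -0.02 0 0 0 5; -0.02 0 0 0 10; -0.02 0 0 0 12; -0.02 0 0 0 14; -0.02 0 0 0 16; -0.02 0 0 0 20; -0.02 0 0 0 25; -0.02 0 0 0 30; -0.02 0 0 0 30", grip_force=20)

```text
time_s: 27.85
eef_pos: [666.0, 135.3, 148.3]
ee_rot: [-0.0, 0.664, 0.747, 0.0]
force: [-0.2, -0.6, 0.8]
grip_width: 0.303
```

Call:
step_arm(plan="0 0 -0.5 0 32; 0 0 -1 0 32; 0 0 -2 0 32; 0 0 -3 0 32; 0 0 -4 0 32; 0 0 -6 0 32; 0 0 -9 0 32; 0 0 -12 0 32; 0 0 -12 0 32")

```text
time_s: 28.75
eef_pos: [667.1, 135.3, 274.0]
ee_rot: [0.003, 0.664, 0.747, 0.003]
force: [0.7, -0.6, 0.6]
grip_width: 0.32
```

Call:
step_arm(plan="-3 0 -1 0 32; -6 0 -1 0 32; -9 0 -1 0 32; -12 0 -1 0 32; -15 0 -1 0 32; -18 0 -1 0 32; -20 0 -1 0 32; -20 0 -1 0 32; -20 0 -1 0 32")

```text
time_s: 29.65
eef_pos: [689.5, -63.0, 278.2]
ee_rot: [-0.0, 0.664, 0.747, 0.0]
force: [-0.6, 0.4, 0.7]
grip_width: 0.32
```

```bash
python3 - <<'E'
from fit import *
s,p,R,a=st(); goto(*p,a)
c=cloud(k=4); z0=np.load('cl.npz')
for n in c:
    W=c[n][0]; near=(abs(W[:,0]-666)<30)&(abs(W[:,1]-134)<40)
    for lo,hi in ((93,122),(150,195),(137,149)):
        t=W[near&(W[:,2]>lo)&(W[:,2]<hi)&(W[:,1]<(153 if lo>100 else 146))]
        if len(t)>3: print(n,lo,len(t),np.percentile(t,[3,50,97],axis=0).round(1).tolist())
    pp=cams.capture(n)[0]; u=proj(n,[655,110,130])[0].astype(int)
    globals()[n]=cv2.resize(pp[u[1]-45:u[1]+45,u[0]-54:u[0]+54,::-1],(400,333),interpolation=cv2.INTER_CUBIC)
cv2.imwrite('pics/end.png',np.hstack([top,side]))
E
```

```text
t 29.65 p [689.45 -63.   278.18] yaw 96.72 F [-0.6  0.4  0.7] T [ 0.03 -0.02 -0.04] g 0.32
tool shift cm [0. 0. 0.] twist -0.0
top 93 19 [[649.1, 121.6, 96.1], [651.5, 124.3, 106.5], [679.6, 142.1, 119.4]]
top 150 74 [[657.2, 122.7, 155.5], [661.9, 133.7, 185.8], [668.5, 145.6, 188.2]]
top 137 73 [[649.4, 122.4, 138.1], [656.8, 134.3, 141.8], [678.7, 151.3, 145.0]]
side 93 85 [[647.3, 121.5, 94.0], [654.2, 124.2, 106.4], [677.7, 141.3, 121.3]]
side 150 92 [[655.9, 122.5, 151.4], [658.5, 127.9, 171.5], [668.7, 142.8, 186.5]]
side 137 53 [[647.6, 122.1, 137.5], [656.6, 127.4, 140.8], [676.2, 144.3, 148.3]]
```

View pics/end.png

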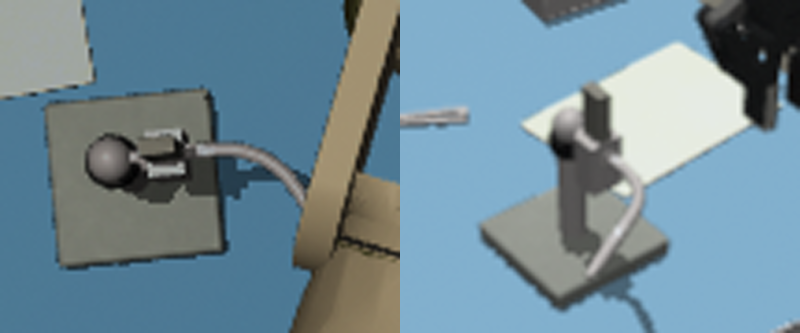

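```bash
python3 - <<'E'
from armfit import *
def tab(c):
    W=np.vstack([c[n][0] for n in c]); t=W[(abs(W[:,0]-664)<16)&(abs(W[:,1]-134)<18)&(W[:,2]>178)&(W[:,2]<196)]
    return len(t),((t[:,1].max()+t[:,1].min())/2).round(1),t[:,0].mean().round(1),t[:,2].max().round(1)
a=cloud(k=4); print(tab(a)); b=cloud(k=4); print(tab(b))
W=b['side'][0]; m=(W[:,1]<20)&(W[:,1]>-5)&(W[:,0]>570)&(W[:,0]<620)&(W[:,2]>124)&(W[:,2]<142)
z=np.load('cl.npz')['side']; m0=(z[:,1]<20)&(z[:,1]>-5)&(z[:,0]>570)&(z[:,0]<620)&(z[:,2]>124)&(z[:,2]<142)
print('tip pts before/after',z[m0].mean(0).round(1),W[m].mean(0).round(1))
print(readout.sense()['time_s'], workorder.finish_job())
E
```

```text
(92, np.float64(134.2), np.float64(662.1), np.float64(189.4))
(91, np.float64(134.2), np.float64(662.1), np.float64(189.9))
tip pts before/after [592.3  13.4 133.1] [592.1  13.5 133.1]
the job is handed in; nothing more can be done
30.95 None
```

I threaded the leftmost clamp onto the arm's free end, slid it round the bend to the stop ring, let go and moved the gripper clear. I handed the job in at about 31 s; no verdict is reported.

- **Forces:** The bend gave one light contact of about 4 N, which a 1 mm sideways shift cleared. I felt the ring at 3.7 N with the hole about 38 mm from the ball's centre. Lowering the block to hang brought the push on the ring to about 5 N, and I backed off 0.2 mm before opening.
- **Last checks:** The block was at rest, identical in two looks. Its outer face was at y ≈ 122.3 mm, against about 122.6 mm expected when home. The tab was centred at y ≈ 134.2 mm, against 134.5 mm. The bar near the free end had moved about 0.2 mm.
- **Less certain:** The tab's top sits 1–2 mm to one side of the block's middle, a tilt of a few degrees at most, so within the 20 degree limit. Seating rests on depth data good to about 1 mm plus the earlier ring contact. I did not press the block again after letting go.
- **Bystanders:** I did not measure these again, but nothing was touched on the way.

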